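Make up two workshop kits on their boards

TASK

Make up the two kits from the stock laid out round the two kit boards near the robot (like things farther back and at the right end of the bench stay where they are): on the board with three black inlays go the dowel, the pine block and the screw carton (the coat-peg kit), and on the board with two black inlays go the dark hardwood block and the tape measure (the marking-out kit). Set each thing upright as it stands now, squarely inside its own inlay (either way round lengthwise), and leave all five there released.

Things in the scene. Friction and masses are not known exactly. Their poses are not given: they have to be found in the camera images.
- dowel_centre (a point): Slim pale wooden dowel lying on the bench, 16 wide, 180 long, 16 high. Sizes in mm. The point is the centre of the thing, half-way up; its x axis is the width (grip across it), y the length, z up. It lies 8 mm above what it stands on. The one within 0.72 m of the robot is meant.
- pine_block_centre (a point): Pale pine block, 45 wide, 110 long, 24 high. Sizes in mm. The point is the centre of the thing, half-way up; its x axis is the width (grip across it), y the length, z up. It lies 12 mm above what it stands on. The one within 0.72 m of the robot is meant.
- screw_carton_centre (a point): Small printed cardboard carton of screws, white, red and brown, 55 wide, 85 long, 42 high. Sizes in mm. The point is the centre of the thing, half-way up; its x axis is the width (grip across it), y the length, z up. It lies 21 mm above what it stands on. The one within 0.72 m of the robot is meant.
- dark_block_centre (a point): Flat dark reddish-brown hardwood block, 60 wide, 85 long, 19 high. Sizes in mm. The point is the centre of the thing, half-way up; its x axis is the width (grip across it), y the length, z up. It lies 9.5 mm above what it stands on. The one within 0.72 m of the robot is meant.
- tape_measure_centre (a point): Yellow and black tape measure standing on edge; its case is 36 wide, 73 long, 66 high, and a thin blade tongue sticks out of it about 50 mm along -y, which may overhang its inlay. Sizes in mm. The point is the centre of the case, half-way up; its x axis is the width (grip across it), y the length, z up. It lies 33 mm above what it stands on. The one within 0.72 m of the robot is meant.
- kit_board_three: Fixed plywood board 206 (x) by 230 (y) mm, 12 thick, no rim, with three flush black rectangular inlays lengthwise along its x, each 7 mm larger all round than its thing. Origin: centre of underside; x away from robot, y left, yaw to 0.12 rad. Inlay centres: x = 0 and y = +82 (long narrow: dowel), +19.5 (pine block), -62.5 mm (short wide: carton); placed things stand 32 mm apart.
- kit_board_two: Fixed plywood board 130 (x) by 176 (y) mm, 12 thick, no rim, with two flush black rectangular inlays lengthwise along its x, each 7 mm larger all round than its thing. Origin: centre of underside; x away from robot, y left, yaw to 0.12 rad. Inlay centres: x = 0 and y = +35 (wide: dark block), -47 mm (narrow: tape measure case); placed things stand 34 mm apart.

How it is judged:
At the end, for the whole second after the job is handed in: Every thing stands on its board with its centre within 12 mm, along and across, of the centre of its own inlay and within 5 mm of its resting height, lengthwise along the inlay to 0.22 rad (either way round), upright to 0.12 rad, and is at rest (under 0.02 m/s) (x of dowel_centre in the frame of kit_board_three between -0.012 and 0.012 m and y of dowel_centre in the frame of kit_board_three between 0.07 and 0.094 m and z of dowel_centre in the frame of kit_board_three between 0.015 and 0.025 m and angle between the y axis of each of dowel_centre, pine_block_centre, screw_carton_centre and the x axis of kit_board_three, either way round below 0.22 rad and angle between each of dowel_centre, pine_block_centre, screw_carton_centre, dark_block_centre, tape_measure_centre's own z axis and vertical below 0.12 rad and linear speed of each of dowel, pine_block, screw_carton, dark_block, tape_measure below 0.02 m/s and x of pine_block_centre in the frame of kit_board_three between -0.012 and 0.012 m and y of pine_block_centre in the frame of kit_board_three between 0.0075 and 0.0315 m and z of pine_block_centre in the frame of kit_board_three between 0.019 and 0.029 m and x of screw_carton_centre in the frame of kit_board_three between -0.012 and 0.012 m and y of screw_carton_centre in the frame of kit_board_three between -0.0745 and -0.0505 m and z of screw_carton_centre in the frame of kit_board_three between 0.028 and 0.038 m and x of dark_block_centre in the frame of kit_board_two between -0.012 and 0.012 m and y of dark_block_centre in the frame of kit_board_two between 0.023 and 0.047 m and z of dark_block_centre in the frame of kit_board_two between 0.0165 and 0.0265 m and angle between the y axis of each of dark_block_centre, tape_measure_centre and the x axis of kit_board_two, either way round below 0.22 rad and x of tape_measure_centre in the frame of kit_board_two between -0.012 and 0.012 m and y of tape_measure_centre in the frame of kit_board_two between -0.059 and -0.035 m and z of tape_measure_centre in the frame of kit_board_two between 0.04 and 0.05 m); the robot touches nothing.
It also fails if it takes over 139 s, if anything falls off the work surface, if the arm or the gripper's body presses on something with over 40 N, if the wrist force passes 120 N, or if a joint passes its speed limit or range.

ROBOT

A 7-joint arm with a two-finger parallel gripper is mounted at the origin on a cart in front of the work surface, level with it; the furniture and walls round the work are solid. World frame = base frame: x ahead of the robot, y to its left, z up, the work surface at z = 0. Lengths are in m, angles in rad, forces in N, time in s.
With the tool pointing down it reaches from about 0.4 to 0.85 m from the base axis. Payload 10.4 kg.
Tool frame: the origin (TCP) lies between the finger pads; the fingertips stand ahead of it and the grasp point (between the pads) lies 5 mm behind it (manip.tip_extent is the z of the fingertips in the tool frame, in m); z points along the fingers, y is the line along which they close (so a half turn about z gives the same grasp; the last joint's range is limited). The gripper opens to 85 mm and grips with 20 to 120 N. Pads are 22 mm wide; open, the fingers measure 114 mm over their backs; the gripper's body (76 mm by 85 mm) begins 54 mm behind the grasp point. The pads swing forward as they close: fully open they stand 13 mm farther back than shut.
Start: joints at [-1.187, 0.332, -0.065, 1.46, 0.022, 1.35, -0.088], TCP at [0.247, 0.574, 0.245] pointing down, gripper open.
Joint ranges: [-2.6, 2.6], [-0.5, 2.12], [-1.47, 1.34], [0.16, 2.42], [-1.27, 4.41], [0.06, 2.06], [-2.6, 2.6]. Speed limits (rad/s): [2.22, 2.22, 2.79, 2.79, 3.14, 3.14, 3.14].

INTERFACE

Orientations are given as a unit quaternion [x, y, z, w].
In Python, from workcell import status, viewer, manip gives the robot as it stands.
- The arm moves only by the tool play_rows, never from a script. Its argument "plan" is one flat list of numbers, 7 for each row, row after row: the turn, a rotation vector about the tool's x, y, z in degrees, then the shift along the tool's x, y, z in m, then the opening, from 0 (shut) to 1 (fully open). In form: [ax, ay, az, dx, dy, dz, grip, ax, ay, az, dx, dy, dz, grip, ...]. A call has 1 to 20 rows; each row is the pose to reach, as a shift and turn from the pose commanded when the call began, along the tool's axes at that moment; what a row does not reach only later rows make up. A row lasts 1/8 s, in which the tool goes at most 62.5 mm and 10.7 degrees, less where a joint would pass 70% of its speed; a pose out of reach is approached as far as the arm can. A call with a gripper value outside its range is refused whole. The fingers move at their own pace and stop on an object; "squeeze" is the grip in N (left out, the last holds). Time passes only in rows, so rows that repeat a pose let the fingers close. It gives the time, the measured TCP pose, the force, the opening and the grip force at its end, in the units of the state.
- status.get_obs(): the state, without advancing time (a new reading comes with each control period).
- viewer.camera(name): name is "scene" or "top" or "wrist"; returns the picture (384x512x3 uint8, red, green, blue); there is no depth.
- viewer.camera_model(name): a dict with "fx", "fy", "cx", "cy" (pixels), "R" (3x3) and "t" (3): a world point X has camera coordinates R X + t. Camera axes: x right, y down, z forward; pixel columns grow to the right and rows downward; lengths in m; the calibration is good to about 2 mm. A picture is of the moment at which its call begins: read the wrist's pose just before it. camera_model takes no time and is no camera call; for the wrist camera it gives the pose at the moment of the call.
- manip.hand_in(): hands the job in; it is judged then, once.
The state is a dict: "clock": time; "joint_pos": joint angles; "joint_velocities": joint speeds; "tau": joint torques, N m; "position": TCP position; "ee_rot": TCP orientation; "ft_force": force on the tool from outside, world axes, zero at the start; "torque": the same for the moment, N m; "grip_width": opening from 0.0 (shut) to 1.0 (fully open); "grasp_force": force on a finger pad.
Only numpy, scipy, OpenCV 4.12 (cv2) and the standard library are available. Lean on these libraries where they do the work, as an engineer would, in place of code of your own. Each camera call takes 0.05 s, during which the arm holds its last target. There are 200 camera calls.

## Working session

There is one attempt and no reset: what is moved stays moved. The work goes in short steps, Python scripts to look and compute and a tool call to move; the robot and the scene stay as the last step left them, time stands still between calls to the robot, and variables do not carry over. Pictures are saved under pics/ and viewed, at most 14 in all, crops included, and the job is handed in when it is done.

Besides the shell and the picture viewer there is one more tool, called after "Request:" as name(argument=value, ...), one argument or row to a line, values as JSON. play_rows: Moves the arm, as the interface text tells. Its arguments: {"type":"object","properties":{"plan":{"type":"array","items":{"type":"number"}},"squeeze":{"type":"number"}},"required":["plan"]}

```bash
mkdir -p pics; ls; python3 - <<'E'
from workcell import status, viewer, manip
import cv2
o=status.get_obs();print({k:(v if not hasattr(v,'round') else v) for k,v in o.items()});print(manip.tip_extent)
for n in("top","scene"):
    im=viewer.camera(n);m=viewer.camera_model(n);print(n,m)
    cv2.imwrite(f"pics/{n}0_raw.png",im[:,:,::-1])
    cv2.imwrite(f"pics/{n}0.png",cv2.resize(im[:,:,::-1],(800,600),interpolation=cv2.INTER_CUBIC))
E
```

```text
pics
{'clock': 0.0, 'joint_pos': array([-1.18657599,  0.33286849, -0.06471103,  1.46093973,  0.02158742,
        1.34987881, -0.08848209]), 'joint_velocities': array([-0.00070464, -0.00012796,  0.00021374, -0.00065633, -0.0007168 ,
       -0.00241802, -0.00054303]), 'tau': array([-3.83614988e-04, -6.25453234e+01,  4.89763822e-02, -3.91606236e+01,
        1.62298023e-02,  9.84587939e-03, -2.99281214e-05]), 'position': array([0.24716278, 0.57367193, 0.2445188 ]), 'ee_rot': array([ 2.01987530e-01,  9.79387844e-01, -6.89760928e-04, -1.17570864e-04]), 'ft_force': array([ 0.30805444, -0.0679639 , -0.25715056]), 'torque': array([-0.05746023,  0.01666379,  0.00820878]), 'grasp_force': 0.0, 'grip_width': 0.9983685892272822}
0.014
top {'fx': 349.49134307202206, 'fy': 349.49134307202206, 'cx': 256.995857580663, 'cy': 194.2601081980782, 'R': array([[-0.01572285, -0.99983377, -0.00923206],
       [-0.99659992,  0.01641752, -0.08074075],
       [ 0.0808789 ,  0.0079312 , -0.99669238]]), 't': array([0.0179168 , 0.57506111, 1.09174105])}
scene {'fx': 416.3257993230869, 'fy': 416.3257993230869, 'cx': 256.01078321885643, 'cy': 189.72264546704702, 'R': array([[ 7.43060502e-01,  6.69224213e-01,  2.07743903e-04],
       [ 4.86667636e-01, -5.40149113e-01, -6.86581057e-01],
       [-4.59364455e-01,  5.10272367e-01, -7.27053237e-01]]), 't': array([-0.42100619, -0.22917108,  1.79808107])}
```

View pics/top0.png

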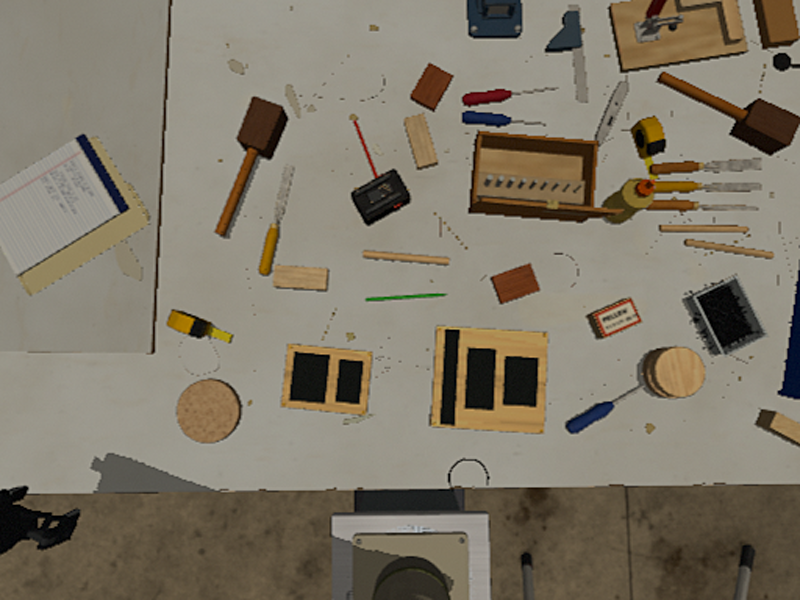

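View pics/scene0.png

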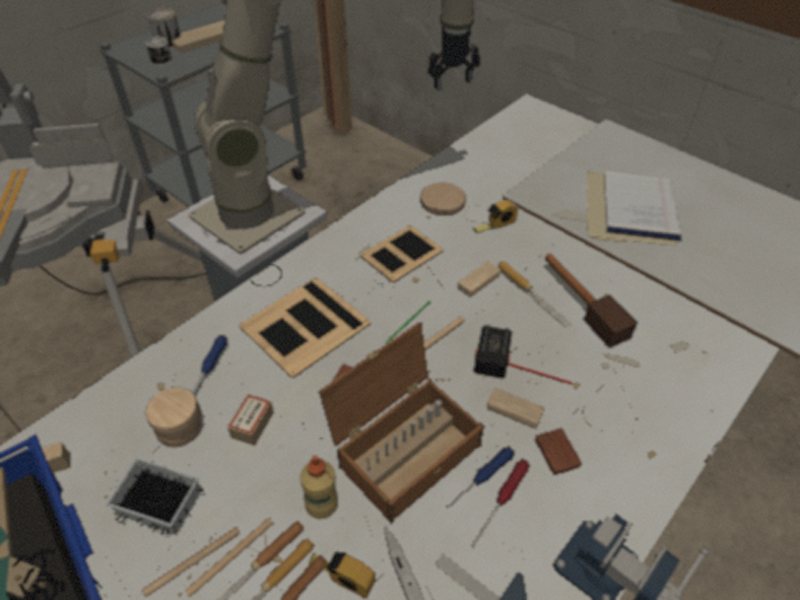

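The pictures show the near stock in the top view (800-px scale): dowel (406,257), pine block (301,277), dark block (515,284), carton (614,318) and tape (190,322). The boards are at (328,378) and (491,378). Next I take enlarged crops.

```bash
python3 - <<'E'
import cv2
im=cv2.imread("pics/top0_raw.png")
for k,(x,y) in enumerate([(102,155),(260,155)]):
    c=cv2.resize(im[y:y+120,x:x+160],None,fx=5,fy=5,interpolation=cv2.INTER_CUBIC)
    cv2.imwrite(f"pics/crop{k}.png",c)
E
```

```text
(no output)
```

View pics/crop0.png

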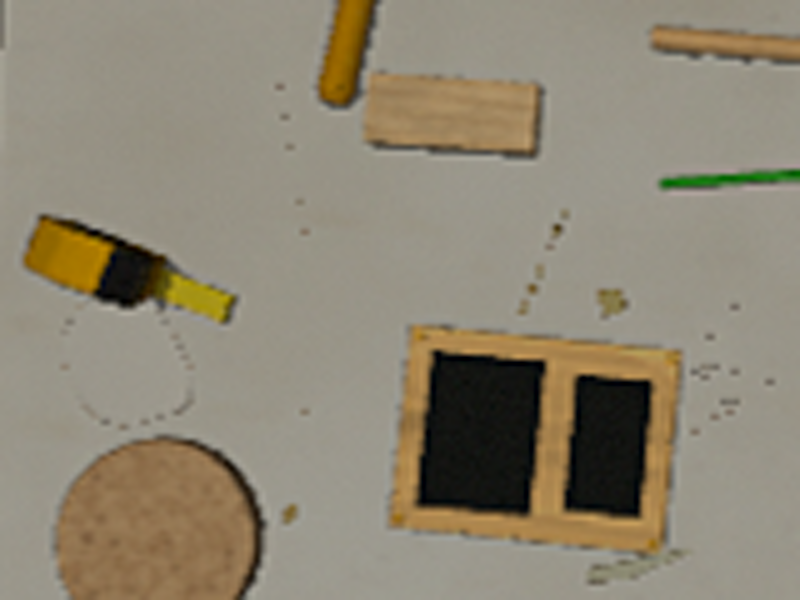

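View pics/crop1.png

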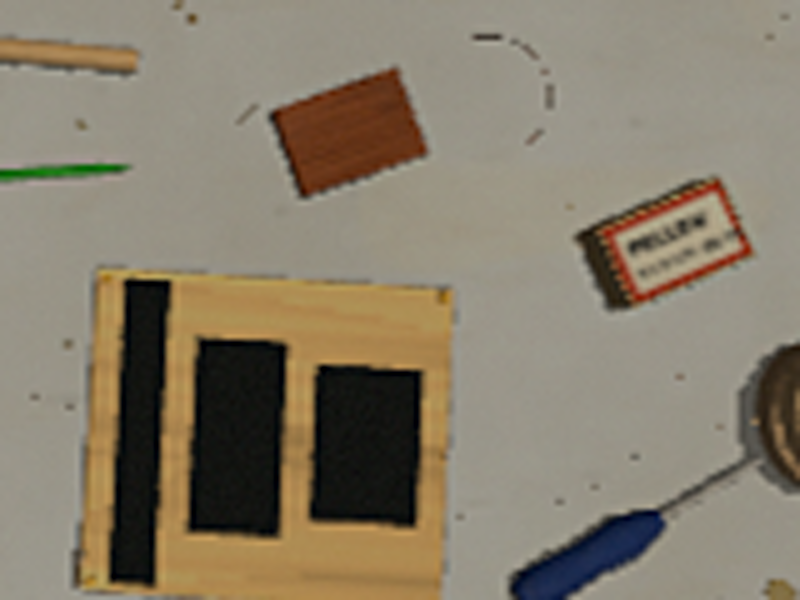

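Pixel corners read off crop0 and crop1 give every piece. The tape will need a closer look, because it is tall and seen obliquely.

```bash
cat > h.py <<'E'
import numpy as np
from scipy.spatial.transform import Rotation as Ro
def unproj(m,uv,z):
    uv=np.atleast_2d(uv).astype(float)
    d=np.c_[(uv[:,0]-m['cx'])/m['fx'],(uv[:,1]-m['cy'])/m['fy'],np.ones(len(uv))]@np.array(m['R'])
    C=-np.array(m['R']).T@np.array(m['t'])
    return (C+d*((z-C[2])/d[:,2])[:,None])[:,:2]
def quad(P):
    a=((P[1]-P[0])+(P[2]-P[3]))/2; b=((P[0]-P[3])+(P[1]-P[2]))/2
    return P.mean(0),a,b
E
cat > m.py <<'E'
from workcell import viewer
from h import *
m=viewer.camera_model("top")
def cv(k,p): return (np.array(p)+.5)/5-.5+np.array([[102,155],[260,155]][k])
for n,k,z,p in [("pine",0,.024,[(370,72),(540,85),(536,155),(365,142)]),
 ("dark",1,.019,[(272,113),(398,68),(427,154),(304,197)]),
 ("carton",1,.042,[(600,228),(716,178),(752,252),(636,304)]),
 ("board2",0,.012,[(412,326),(681,350),(656,552),(390,525)]),
 ("in_dark",0,.012,[(434,351),(546,361),(530,515),(418,505)]),
 ("in_tape",0,.012,[(577,376),(651,380),(640,517),(565,512)]),
 ("in_dowel",1,.012,[(125,280),(171,281),(155,583),(109,580)]),
 ("in_pine",1,.012,[(198,338),(287,343),(278,536),(188,532)]),
 ("in_carton",1,.012,[(317,366),(423,371),(414,524),(310,520)])]:
    c,a,b=quad(unproj(m,cv(k,p),z)); d=np.degrees
    print(n,c.round(4),"a",np.linalg.norm(a).round(4),d(np.arctan2(a[1],a[0])).round(1),"b",np.linalg.norm(b).round(4),d(np.arctan2(b[1],b[0])).round(1))
P=np.r_[unproj(m,cv(0,(653,38)),.012),unproj(m,cv(1,(137,61)),.012)];v=P[1]-P[0]
print("dowel",P.mean(0),np.linalg.norm(v),np.degrees(np.arctan2(v[1],v[0])))
for z in (.066,.033,0): print(z,unproj(m,cv(0,[(40,215),(25,265),(165,260),(125,305),(235,310)]),z).round(4).tolist())
print(viewer.camera_model("wrist"))
E
python3 m.py
```

```text
pine [0.6332 0.2158] a 0.11 -95.3 b 0.0453 -3.7
dark [ 0.6139 -0.2249] a 0.085 -71.5 b 0.0579 17.8
carton [ 0.5403 -0.4209] a 0.0797 -67.4 b 0.0513 23.1
board2 [0.4254 0.1658] a 0.1719 -96.3 b 0.1277 -7.0
in_dark [0.4291 0.1995] a 0.072 -95.9 b 0.098 -6.1
in_tape [0.4194 0.1189] a 0.0477 -94.3 b 0.0866 -5.3
in_dowel [ 0.4265 -0.0865] a 0.0293 -93.3 b 0.1907 -4.4
in_pine [ 0.4212 -0.1485] a 0.057 -93.7 b 0.1225 -4.4
in_carton [ 0.4148 -0.2298] a 0.0667 -93.3 b 0.0971 -4.9
dowel [ 0.67295157 -0.00111332] 0.1784896229553087 -95.83633775625351
0.066 [[0.569, 0.4621], [0.5383, 0.4708], [0.54, 0.3845], [0.5128, 0.4088], [0.5087, 0.3412]]
0.033 [[0.5716, 0.4764], [0.54, 0.4853], [0.5417, 0.3964], [0.5137, 0.4214], [0.5094, 0.3517]]
0 [[0.5742, 0.4906], [0.5416, 0.4998], [0.5434, 0.4083], [0.5145, 0.434], [0.5101, 0.3623]]
{'fx': 322.4325354283221, 'fy': 322.4325354283221, 'cx': 251.63784278999447, 'cy': 191.97723467601372, 'R': array([[ 3.97096370e-01,  9.17776517e-01, -8.59098253e-04],
       [ 8.82847203e-01, -3.81727306e-01,  2.73614839e-01],
       [ 2.50789333e-01, -1.09409912e-01, -9.61838958e-01]]), 't': array([-0.62434088, -0.03453479,  0.37867224])}
```

```bash
cat > go.py <<'E'
# usage: go.py x y z yaw_of_tool_y_deg  -> row numbers (yaw mod 180 picked close to radial)
import sys
from workcell import status,manip
from h import *
def go(x,y,z,yaw,exact=False):
    o=status.get_obs();R=Ro.from_quat(o['ee_rot']);p=o['position']
    if not exact:
        rad=np.degrees(np.arctan2(y,x)); yaw=rad+(yaw-rad+90)%180-90
    c,s=np.cos(np.radians(yaw)),np.sin(np.radians(yaw))
    T=Ro.from_matrix(np.array([[s,c,0],[-c,s,0],[0,0,-1.]]))
    d=R.inv().apply(np.array([x,y,z])-p); r=(R.inv()*T).as_rotvec(degrees=True)
    print("row",r.round(1).tolist(),d.round(4).tolist(),"n",max(np.linalg.norm(d)/.0625,np.linalg.norm(r)/10.7).round(1),"yaw",round(yaw,1),"t",round(o['clock'],2),"q7",o['joint_pos'][6].round(2),"g",o['grip_width'].round(3),"tip",manip.tip_extent)
if __name__=="__main__":
    a=[float(v) for v in sys.argv[1:]]; go(*a[:4],exact=len(a)>4)
E
python3 go.py .54 .433 .2 -22.4
```

```text
Traceback (most recent call last):
  File "go.py", line 14, in <module>
    a=[float(v) for v in sys.argv[1:]]; go(*a[:4],exact=len(a)>4)
                                        ~~^^^^^^^^^^^^^^^^^^^^^^^
  File "go.py", line 10, in go
    T=Ro.from_matrix(np.array([[s,c,0],[-c,s,0],[0,0,-1.]]))
  File "scipy/spatial/transform/_rotation.pyx", line 1143, in scipy.spatial.transform._rotation.Rotation.from_matrix
ValueError: Non-positive determinant (left-handed or null coordinate frame) in rotation matrix 0: [[-0.38107038  0.92454603  0.        ]
 [-0.92454603 -0.38107038  0.        ]
 [ 0.          0.         -1.        ]].
```

```bash
sed -i 's/\[\[s,c,0\],\[-c,s,0\]/[[-s,c,0],[c,s,0]/' go.py; python3 go.py .54 .433 .2 -22.4
```

```text
Traceback (most recent call last):
  File "go.py", line 14, in <module>
    a=[float(v) for v in sys.argv[1:]]; go(*a[:4],exact=len(a)>4)
                                        ~~^^^^^^^^^^^^^^^^^^^^^^^
  File "go.py", line 12, in go
    print("row",r.round(1).tolist(),d.round(4).tolist(),"n",max(np.linalg.norm(d)/.0625,np.linalg.norm(r)/10.7).round(1),"yaw",round(yaw,1),"t",round(o['clock'],2),"q7",o['joint_pos'][6].round(2),"g",o['grip_width'].round(3),"tip",manip.tip_extent)
                                                                                                                                                                                                        ^^^^^^^^^^^^^^^^^^^^^
AttributeError: 'float' object has no attribute 'round'
```

```bash
sed -i "s/o\['grip_width'\].round(3)/round(o['grip_width'],3)/" go.py; python3 go.py .54 .433 .2 -22.4
```

```text
row [-0.1, 0.1, 89.1] [-0.3246, -0.0133, 0.0446] n 8.3 yaw -22.4 t 0.1 q7 -0.09 g 1.002 tip 0.014
```

Request:
play_rows(
  plan=[0,0,30,-0.16,-0.007,0.02,1,0,0,60,-0.25,-0.01,0.03,1,0,0,89,-0.325,-0.013,0.045,1,0,0,89,-0.325,-0.013,0.045,1,0,0,89,-0.325,-0.013,0.045,1,0,0,89,-0.325,-0.013,0.045,1,0,0,89,-0.325,-0.013,0.045,1,0,0,89,-0.325,-0.013,0.045,1,0,0,89,-0.325,-0.013,0.045,1,0,0,89,-0.325,-0.013,0.045,1,0,0,89,-0.325,-0.013,0.045,1,0,0,89,-0.325,-0.013,0.045,1],
  squeeze=40,
)

```text
clock: 1.6
position: [0.5406, 0.4335, 0.2003]
ee_rot: [0.83, 0.557, -0.0, -0.0]
ft_force: [0.0, -0.7, -0.4]
grip_width: 0.998
grasp_force: 0.0
```

```bash
cat > snap.py <<'E'
import sys,cv2,json
from workcell import viewer
m=viewer.camera_model("wrist");im=viewer.camera("wrist");n=sys.argv[1]
json.dump({k:(v.tolist() if hasattr(v,'tolist') else v) for k,v in m.items()},open(f"{n}.json","w"))
cv2.imwrite(f"pics/{n}.png",cv2.resize(im[:,:,::-1],(768,576),interpolation=cv2.INTER_CUBIC))
E
python3 snap.py w1; python3 go.py .54 .433 .035 -22.4
```

```text
row [-0.0, -0.0, 0.1] [-0.0006, -0.0004, 0.1653] n 2.6 yaw -22.4 t 1.65 q7 -1.03 g 0.998 tip 0.014
```

View pics/w1.png

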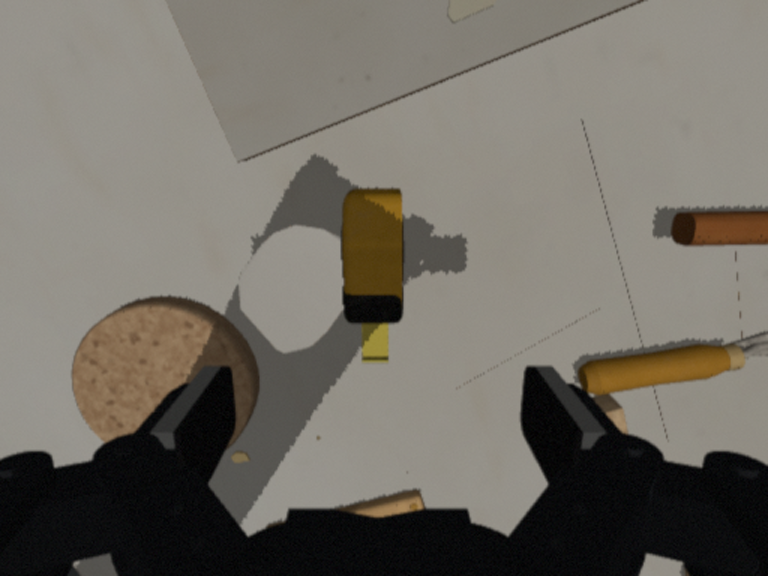

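```bash
python3 - <<'E'
import json
from h import *
m=json.load(open("w1.json"));s=1.5
def pj(X): 
    c=np.array(m['R'])@X+m['t'];return ((np.array([m['fx']*c[0]/c[2]+m['cx'],m['fy']*c[1]/c[2]+m['cy']])+.5)*s-.5).round(0)
print("TCP",pj(np.array([.5406,.4335,.2])), "C",(-np.array(m['R']).T@m['t']).round(3))
print("top",unproj(m,(np.array([(344,190),(402,190),(402,322),(344,322),(373,322)])+.5)/s-.5,.066).round(4))
for z in(0,.033,.066): print(z,unproj(m,(np.array([(373,190),(373,322),(375,360)])+.5)/s-.5,z).round(4).tolist())
E
```

```text
TCP [378. 395.] C [0.567 0.498 0.329]
top [[0.5425 0.4858]
 [0.5712 0.4741]
 [0.5437 0.4045]
 [0.5127 0.4172]
 [0.5282 0.4109]]
0 [[0.5543, 0.4755], [0.5185, 0.3891], [0.5084, 0.3611]]
0.033 [[0.5556, 0.4777], [0.5233, 0.4], [0.5143, 0.3748]]
0.066 [[0.5568, 0.48], [0.5282, 0.4109], [0.5202, 0.3885]]
```

The wrist view shows the tape case at columns 344–402 and rows 190–322, with the blade tip at row 360. From that the case centre is about (0.5425, 0.4445).

```bash
python3 go.py .5425 .4445 .036 -22.4
```

```text
row [-0.0, -0.0, 0.1] [0.011, -0.0024, 0.1643] n 2.6 yaw -22.4 t 1.65 q7 -1.03 g 0.998 tip 0.014
```

Request:
play_rows(
  plan=[0,0,0,0.011,-0.002,0.05,1,0,0,0,0.011,-0.002,0.09,1,0,0,0,0.011,-0.002,0.13,1,0,0,0,0.011,-0.002,0.15,1,0,0,0,0.011,-0.002,0.164,1,0,0,0,0.011,-0.002,0.164,1,0,0,0,0.011,-0.002,0.164,0.3,0,0,0,0.011,-0.002,0.164,0.2,0,0,0,0.011,-0.002,0.164,0.2,0,0,0,0.011,-0.002,0.164,0.2,0,0,0,0.011,-0.002,0.164,0.2,0,0,0,0.011,-0.002,0.164,0.2],
)

```text
clock: 3.15
position: [0.5433, 0.4448, 0.0372]
ee_rot: [0.831, 0.557, 0.001, -0.0]
ft_force: [-1.8, -1.4, 5.5]
grip_width: 0.395
grasp_force: 40.7
```

```bash
python3 go.py .4194 .1189 .2 -96.5 1
```

```text
row [-0.0, -0.1, 74.2] [-0.3483, 0.0091, -0.1632] n 6.9 yaw -96.5 t 3.15 q7 -1.01 g 0.395 tip 0.014
```

Request:
play_rows(
  plan=[0,0,0,0,0,-0.04,0.2,0,0,0,0,0,-0.1,0.2,0,0,10,-0.03,0,-0.15,0.2,0,0,20,-0.08,0.002,-0.163,0.2,0,0,30,-0.13,0.004,-0.163,0.2,0,0,40,-0.18,0.005,-0.163,0.2,0,0,50,-0.23,0.006,-0.163,0.2,0,0,60,-0.28,0.008,-0.163,0.2,0,0,70,-0.33,0.009,-0.163,0.2,0,0,74,-0.348,0.009,-0.163,0.2,0,0,74,-0.348,0.009,-0.163,0.2,0,0,74,-0.348,0.009,-0.163,0.2,0,0,74,-0.348,0.009,-0.163,0.2],
)

```text
clock: 4.78
position: [0.4193, 0.1198, 0.1991]
ee_rot: [0.999, -0.054, -0.0, 0.0]
ft_force: [0.5, -0.3, -2.1]
grip_width: 0.392
grasp_force: 40.8
```

```bash
python3 snap.py w2; python3 go.py .4198 .119 .051 -96.5 1
```

```text
row [0.0, 0.0, 0.3] [0.0006, 0.0005, 0.1481] n 2.4 yaw -96.5 t 4.83 q7 -2.11 g 0.394 tip 0.014
```

View pics/w2.png

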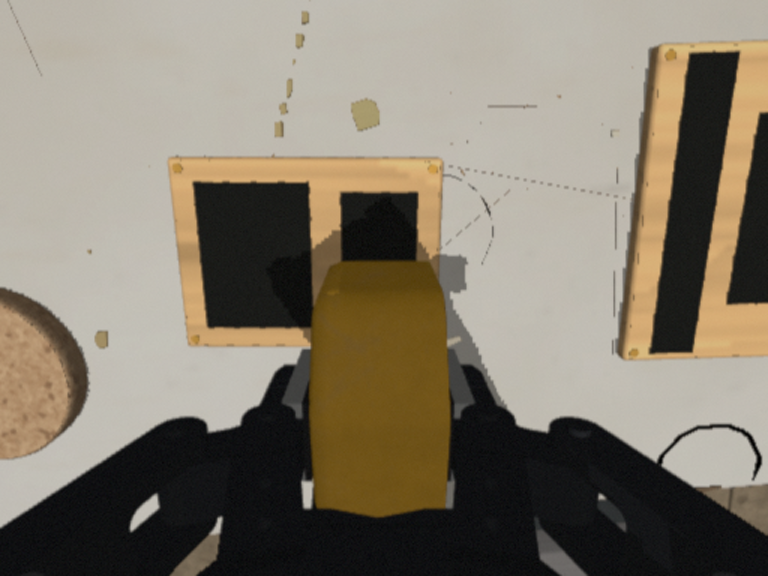

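```bash
python3 - <<'E'
import json
from h import *
m=json.load(open("w2.json"));s=1.5
u=lambda p,z:unproj(m,(np.array(p)+.5)/s-.5,z)
c,a,b=quad(u([(194,183),(309,183),(316,327),(207,327)],.012))
print("in_dark",c,np.linalg.norm(a),np.linalg.norm(b),np.degrees(np.arctan2(a[1],a[0])),np.degrees(np.arctan2(b[1],b[0])))
P=u([(169,157),(443,157),(342,193),(418,193),(189,346)],.012);print(P.round(4))
d=P[0]-P[1];print("board y yaw",np.degrees(np.arctan2(*d[::-1]))-90,np.linalg.norm(d))
z=.199-.0372+.066
print("tape far end",u([(330,262),(380,262),(433,262)],z).round(4),u([(380,262)],z-.02))
E
```

```text
in_dark [0.42859476 0.20003626] 0.07460250642382082 0.0979345338659386 -96.28800138729868 -6.322489454484951
[[0.4988 0.2434]
 [0.4799 0.0718]
 [0.4647 0.138 ]
 [0.4593 0.0894]
 [0.3715 0.2586]]
board y yaw -6.287275811423967 0.17261943374794173
tape far end [[0.4669 0.1248]
 [0.4658 0.1143]
 [0.4645 0.1031]] [[0.46122801 0.11469157]]
```

```bash
python3 go.py .417 .1188 .051 -96.3 1
```

```text
row [0.0, 0.0, 0.1] [-0.0022, 0.001, 0.1481] n 2.4 yaw -96.3 t 4.83 q7 -2.11 g 0.394 tip 0.014
```

Request:
play_rows(
  plan=[0,0,0,-0.002,0.001,0.05,0.2,0,0,0,-0.002,0.001,0.09,0.2,0,0,0,-0.002,0.001,0.125,0.2,0,0,0,-0.002,0.001,0.14,0.2,0,0,0,-0.002,0.001,0.148,0.2,0,0,0,-0.002,0.001,0.149,0.2,0,0,0,-0.002,0.001,0.149,0.2,0,0,0,-0.002,0.001,0.149,0.55,0,0,0,-0.002,0.001,0.149,0.55,0,0,0,-0.002,0.001,0.149,0.55,0,0,0,-0.002,0.001,0.1,0.55,0,0,0,-0.002,0.001,0.04,0.6,0,0,0,-0.002,0.001,0.0,1,0,0,0,-0.002,0.001,0.0,1],
)

```text
clock: 6.58
position: [0.4186, 0.119, 0.2022]
ee_rot: [0.998, -0.055, 0.002, -0.002]
ft_force: [0.0, -0.2, -1.4]
grip_width: 0.985
grasp_force: 0.0
```

```bash
python3 go.py .6332 .2158 .2 -4.5
```

```text
row [-0.0, -0.4, -91.8] [0.2026, -0.1198, 0.0035] n 8.6 yaw -4.5 t 6.58 q7 -2.12 g 0.985 tip 0.014
```

Request:
play_rows(
  plan=[0,0,-10,0.03,-0.018,0,1,0,0,-20,0.06,-0.036,0,1,0,0,-30,0.09,-0.054,0,1,0,0,-40,0.12,-0.072,0,1,0,0,-50,0.15,-0.09,0,1,0,0,-60,0.17,-0.1,0,1,0,0,-70,0.19,-0.11,0,1,0,0,-80,0.203,-0.12,0,1,0,0,-90,0.203,-0.12,0.003,1,0,0,-92,0.203,-0.12,0.003,1,0,0,-92,0.203,-0.12,0.003,1,0,0,-92,0.203,-0.12,0.003,1],
)

```text
clock: 8.07
position: [0.6319, 0.2152, 0.1963]
ee_rot: [0.734, 0.679, 0.0, -0.0]
ft_force: [0.6, -0.3, -0.1]
grip_width: 0.994
grasp_force: 0.0
```

```bash
python3 snap.py w3; python3 go.py .6332 .2158 .018 -4.5
```

```text
row [0.0, -0.0, 0.1] [0.0006, 0.0012, 0.1783] n 2.9 yaw -4.5 t 8.12 q7 -0.32 g 1.0 tip 0.014
```

View pics/w3.png

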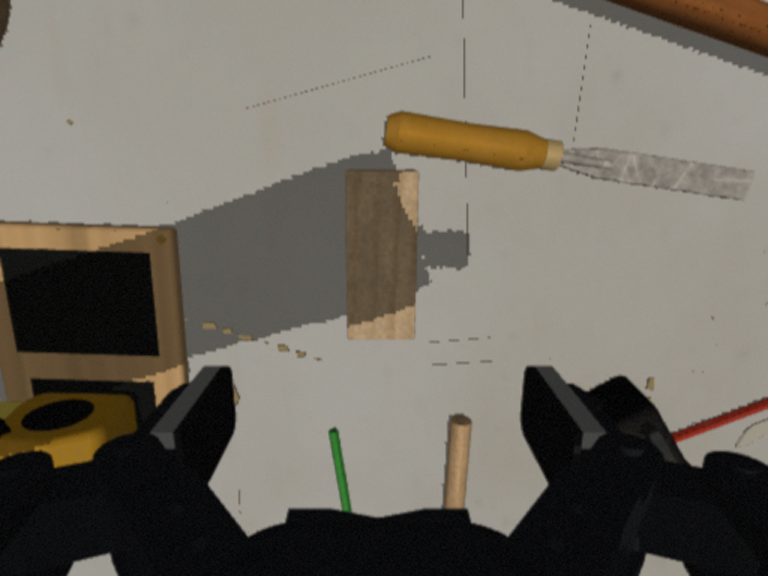

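```bash
python3 - <<'E'
import json
from h import *
m=json.load(open("w3.json"));s=1.5
c,a,b=quad(unproj(m,(np.array([(347,170),(417,170),(415,339),(348,339)])+.5)/s-.5,.024))
print(c,a,b,np.linalg.norm(a),np.linalg.norm(b))
E
```

```text
[0.63458172 0.2184491 ] [ 0.04335016 -0.00343395] [0.00871989 0.10913728] 0.04348595861648872 0.10948507941685504
```

Request:
play_rows(
  plan=[0,0,0,0.001,0.001,0.05,1,0,0,0,0.001,0.001,0.1,1,0,0,0,0.001,0.001,0.14,1,0,0,0,0.001,0.001,0.16,1],
)

```text
clock: 8.62
position: [0.632, 0.216, 0.0342]
ee_rot: [0.733, 0.68, -0.001, -0.0]
ft_force: [0.6, 1.0, -0.2]
grip_width: 0.999
grasp_force: 0.0
```

```bash
python3 go.py .6332 .2158 .018 -4.5
```

```text
row [-0.1, 0.1, 0.2] [-0.0001, 0.0012, 0.0162] n 0.3 yaw -4.5 t 8.62 q7 -0.27 g 0.999 tip 0.014
```

Request:
play_rows(
  plan=[0,0,0,0.001,0.001,0.008,1,0,0,0,0.001,0.001,0.016,1,0,0,0,0.001,0.001,0.016,1,0,0,0,0.001,0.001,0.016,0.3,0,0,0,0.001,0.001,0.016,0.3,0,0,0,0.001,0.001,0.016,0.3,0,0,0,0.001,0.001,0.016,0.3,0,0,0,0.001,0.001,0.016,0.3,0,0,0,0.001,0.001,0.016,0.3],
)

```text
clock: 9.75
position: [0.6346, 0.2172, 0.021]
ee_rot: [0.733, 0.68, 0.001, 0.0]
ft_force: [-1.0, 0.0, 5.9]
grip_width: 0.519
grasp_force: 42.2
```

```bash
python3 go.py .4212 -.1485 .15 -94.5 1
```

```text
row [0.0, -0.1, 90.2] [-0.3807, -0.1852, -0.1294] n 8.4 yaw -94.5 t 9.75 q7 -0.27 g 0.519 tip 0.014
```

Request:
play_rows(
  plan=[0,0,0,0,0,-0.05,0.3,0,0,0,0,0,-0.11,0.3,0,0,10,-0.04,-0.02,-0.155,0.3,0,0,20,-0.085,-0.04,-0.16,0.3,0,0,30,-0.13,-0.06,-0.16,0.3,0,0,40,-0.17,-0.08,-0.16,0.3,0,0,50,-0.21,-0.1,-0.16,0.3,0,0,60,-0.255,-0.125,-0.16,0.3,0,0,70,-0.3,-0.145,-0.16,0.3,0,0,80,-0.34,-0.165,-0.16,0.3,0,0,90,-0.38,-0.185,-0.16,0.3,0,0,90,-0.381,-0.185,-0.13,0.3,0,0,90,-0.381,-0.185,-0.1,0.3,0,0,90,-0.381,-0.185,-0.07,0.3,0,0,90,-0.381,-0.185,-0.05,0.3,0,0,90,-0.381,-0.185,-0.05,0.3],
)

```text
clock: 11.75
position: [0.4199, -0.149, 0.0693]
ee_rot: [0.999, -0.038, -0.002, 0.0]
ft_force: [0.8, 0.1, 0.1]
grip_width: 0.516
grasp_force: 41.4
```

```bash
python3 go.py .4212 -.1485 .033 -94.5 1
```

```text
row [0.0, 0.2, 0.2] [0.0014, -0.0006, 0.0363] n 0.6 yaw -94.5 t 11.75 q7 -1.23 g 0.516 tip 0.014
```

Request:
play_rows(
  plan=[0,0,0,0.001,-0.001,0.02,0.3,0,0,0,0.001,-0.001,0.03,0.3,0,0,0,0.001,-0.001,0.036,0.3,0,0,0,0.001,-0.001,0.037,0.3,0,0,0,0.001,-0.001,0.037,0.3,0,0,0,0.001,-0.001,0.037,0.68,0,0,0,0.001,-0.001,0.037,0.68,0,0,0,0.001,-0.001,0.037,0.68,0,0,0,0.001,-0.001,0,0.68,0,0,0,0.001,-0.001,-0.05,0.7,0,0,0,0.001,-0.001,-0.1,1,0,0,0,0.001,-0.001,-0.12,1,0,0,0,0.001,-0.001,-0.12,1],
)

```text
clock: 13.38
position: [0.423, -0.1479, 0.1914]
ee_rot: [0.999, -0.037, 0.002, -0.001]
ft_force: [-0.6, -0.1, -1.2]
grip_width: 1.001
grasp_force: 0.0
```

```bash
python3 go.py .6139 -.2249 .15 17.9
```

```text
row [0.1, -0.2, -112.2] [0.196, 0.0626, 0.0419] n 10.5 yaw 17.9 t 13.38 q7 -1.48 g 1.001 tip 0.014
```

Request:
play_rows(
  plan=[0,0,-10,0.02,0.006,0,1,0,0,-20,0.04,0.012,0,1,0,0,-30,0.06,0.018,0,1,0,0,-40,0.08,0.024,0,1,0,0,-50,0.1,0.03,0,1,0,0,-60,0.12,0.036,0,1,0,0,-70,0.14,0.042,0,1,0,0,-80,0.16,0.05,0,1,0,0,-90,0.18,0.056,0,1,0,0,-100,0.19,0.06,0,1,0,0,-110,0.196,0.063,0,1,0,0,-112,0.196,0.063,0.01,1,0,0,-112,0.196,0.063,0.01,1],
)

```text
clock: 15.0
position: [0.6118, -0.2253, 0.178]
ee_rot: [0.591, 0.806, -0.001, -0.002]
ft_force: [0.7, 0.6, -0.7]
grip_width: 1.002
grasp_force: 0.0
```

```bash
python3 snap.py w4; python3 go.py .6139 -.2249 .015 17.9
```

```text
row [-0.1, -0.1, -0.4] [-0.0004, 0.0022, 0.1638] n 2.6 yaw 17.9 t 15.05 q7 0.82 g 0.999 tip 0.014
```

View pics/w4.png

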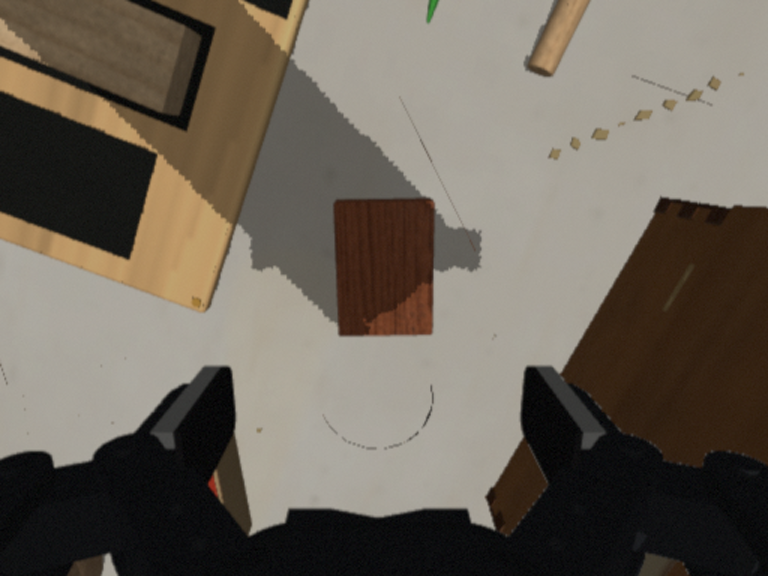

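```bash
python3 - <<'E'
import json
from workcell import viewer
from h import *
m=json.load(open("w4.json"));s=1.5
c,a,b=quad(unproj(m,(np.array([(334,200),(433,199),(433,334),(339,335)])+.5)/s-.5,.019))
print(c,np.linalg.norm(a),np.linalg.norm(b),np.degrees(np.arctan2(a[1],a[0])),np.degrees(np.arctan2(b[1],b[0])))
# triangulate lid corner: wrist (660,199) vs top (470,213)/800 view
t=viewer.camera_model("top")
for z in(0,.05,.1,.15,.2): print(z,unproj(m,[[660/1.5,199/1.5]],z).round(3),unproj(t,[[470*.64,211*.64],[618*.64,217*.64]],z).round(3).tolist())
E
```

```text
[ 0.61541239 -0.22438115] 0.058931837119075806 0.08472385157265226 18.067500618399865 108.67607237150595
0 [[ 0.768 -0.134]] [[0.771, -0.139], [0.752, -0.449]]
0.05 [[ 0.739 -0.138]] [[0.758, -0.133], [0.741, -0.43]]
0.1 [[ 0.71  -0.142]] [[0.746, -0.127], [0.729, -0.41]]
0.15 [[ 0.681 -0.146]] [[0.733, -0.12], [0.717, -0.39]]
0.2 [[ 0.653 -0.15 ]] [[0.72, -0.114], [0.705, -0.37]]
```

Request:
play_rows(
  plan=[0,0,0,0,0.003,0.05,1,0,0,0,0,0.003,0.1,1,0,0,0,0,0.003,0.13,1,0,0,0,0,0.003,0.15,1,0,0,0,0,0.003,0.16,1,0,0,0,0,0.003,0.16,1,0,0,0,0,0.003,0.16,0.4,0,0,0,0,0.003,0.16,0.4,0,0,0,0,0.003,0.16,0.4,0,0,0,0,0.003,0.16,0.4,0,0,0,0,0.003,0.16,0.4],
)

```text
clock: 16.42
position: [0.6166, -0.2249, 0.0218]
ee_rot: [0.59, 0.807, 0.001, 0.001]
ft_force: [-2.1, -0.2, 6.7]
grip_width: 0.683
grasp_force: 43.1
```

```bash
python3 go.py .4288 .2 .18 83.7 1
```

```text
row [0.1, 0.1, -66.0] [0.4618, -0.0495, -0.1587] n 7.9 yaw 83.7 t 16.43 q7 0.89 g 0.683 tip 0.014
```

Request:
play_rows(
  plan=[0,0,0,0,0,-0.05,0.4,0,0,0,0,0,-0.11,0.4,0,0,-8,0.05,-0.005,-0.155,0.4,0,0,-16,0.1,-0.01,-0.16,0.4,0,0,-24,0.15,-0.015,-0.16,0.4,0,0,-32,0.2,-0.02,-0.16,0.4,0,0,-40,0.25,-0.025,-0.16,0.4,0,0,-48,0.3,-0.03,-0.16,0.4,0,0,-56,0.35,-0.035,-0.16,0.4,0,0,-62,0.4,-0.04,-0.16,0.4,0,0,-66,0.44,-0.045,-0.16,0.4,0,0,-66,0.462,-0.05,-0.15,0.4,0,0,-66,0.462,-0.05,-0.13,0.4,0,0,-66,0.462,-0.05,-0.09,0.4,0,0,-66,0.462,-0.05,-0.06,0.4,0,0,-66,0.462,-0.05,-0.05,0.4,0,0,-66,0.462,-0.05,-0.05,0.4],
)

```text
clock: 18.55
position: [0.4278, 0.2002, 0.0707]
ee_rot: [0.055, 0.998, -0.0, -0.0]
ft_force: [0.3, 0.8, 0.8]
grip_width: 0.686
grasp_force: 43.7
```

```bash
python3 go.py .4288 .2 .034 83.7 1
```

```text
row [-0.0, -0.0, -0.0] [-0.001, -0.0001, 0.0367] n 0.6 yaw 83.7 t 18.55 q7 0.98 g 0.686 tip 0.014
```

Request:
play_rows(
  plan=[0,0,0,-0.001,0,0.02,0.4,0,0,0,-0.001,0,0.03,0.4,0,0,0,-0.001,0,0.036,0.4,0,0,0,-0.001,0,0.037,0.4,0,0,0,-0.001,0,0.037,0.4,0,0,0,-0.001,0,0.037,0.85,0,0,0,-0.001,0,0.037,0.85,0,0,0,-0.001,0,0.037,0.85,0,0,0,-0.001,0,0,0.85,0,0,0,-0.001,0,-0.05,0.85,0,0,0,-0.001,0,-0.1,0.85,0,0,0,-0.001,0,-0.11,0.85,0,0,0,-0.001,0,-0.11,0.85],
)

```text
clock: 20.18
position: [0.4288, 0.2003, 0.1803]
ee_rot: [0.055, 0.998, 0.0, 0.0]
ft_force: [0.1, 0.1, -0.9]
grip_width: 0.847
grasp_force: 0.0
```

```bash
python3 go.py .673 -.001 .17 -5.8
```

```text
row [0.1, -0.0, 89.5] [-0.2649, -0.1733, 0.0103] n 8.4 yaw -5.8 t 20.18 q7 0.94 g 0.847 tip 0.014
```

Request:
play_rows(
  plan=[0,0,10,-0.03,-0.02,0,0.6,0,0,20,-0.06,-0.04,0,0.6,0,0,30,-0.09,-0.06,0,0.6,0,0,40,-0.12,-0.08,0,0.5,0,0,50,-0.15,-0.1,0,0.5,0,0,60,-0.18,-0.12,0,0.5,0,0,70,-0.21,-0.14,0,0.5,0,0,80,-0.24,-0.16,0,0.5,0,0,90,-0.265,-0.173,0,0.5,0,0,90,-0.265,-0.173,0,0.5,0,0,90,-0.265,-0.173,0,0.5],
)

```text
clock: 21.55
position: [0.6722, -0.0005, 0.1786]
ee_rot: [0.744, 0.668, -0.001, -0.001]
ft_force: [0.4, -0.0, -0.6]
grip_width: 0.5
grasp_force: 0.0
```

```bash
python3 snap.py w5; python3 go.py .673 -.001 .018 -5.8; python3 - <<'E'
from workcell import viewer
from h import *
t=viewer.camera_model("top")
for z in(0,.03,.06,.09): print(z,unproj(t,np.array([[368,224],[411,204],[352,186]])*.64,z).round(3).tolist())
E
```

```text
row [-0.1, -0.0, -0.4] [-0.0008, 0.0012, 0.1611] n 2.6 yaw -5.8 t 21.6 q7 0.05 g 0.497 tip 0.014
0 [[0.747, 0.077], [0.788, -0.014], [0.829, 0.11]]
0.03 [[0.74, 0.075], [0.78, -0.014], [0.82, 0.107]]
0.06 [[0.733, 0.073], [0.772, -0.014], [0.811, 0.104]]
0.09 [[0.726, 0.071], [0.764, -0.013], [0.802, 0.101]]
```

View pics/w5.png

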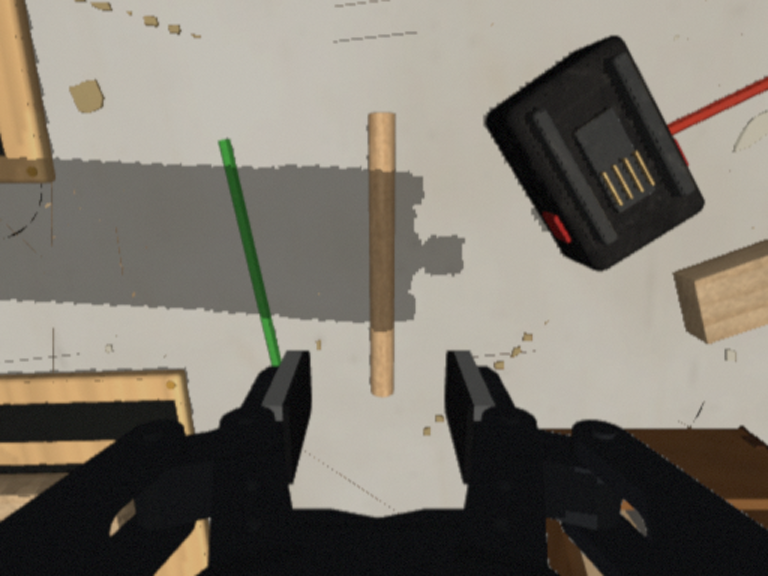

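```bash
python3 - <<'E'
import json
from h import *
m=json.load(open("w5.json"));s=1.5
P=unproj(m,(np.array([(382,112),(382,396)])+.5)/s-.5,.014);print(P.mean(0),np.linalg.norm(P[1]-P[0]))
E
```

```text
[ 6.74299175e-01 -1.88563299e-04] 0.17997090027686607
```

Request:
play_rows(
  plan=[0,0,0,0,0.001,0.05,0.5,0,0,0,0,0.001,0.1,0.5,0,0,0,0,0.001,0.13,0.5,0,0,0,0,0.001,0.15,0.5,0,0,0,0,0.001,0.155,0.5,0,0,0,0,0.001,0.155,0.5],
)

```text
clock: 22.35
position: [0.6745, -0.0008, 0.0262]
ee_rot: [0.745, 0.667, 0.0, 0.0]
ft_force: [-0.2, -0.4, 0.6]
grip_width: 0.498
grasp_force: 0.0
```

```bash
python3 go.py .673 -.001 .018 -5.8
```

```text
row [0.1, -0.0, -0.5] [-0.0003, -0.0015, 0.0082] n 0.1 yaw -5.8 t 22.35 q7 0.1 g 0.498 tip 0.014
```

Request:
play_rows(
  plan=[0,0,0,0,0,0.008,0.5,0,0,0,0,0,0.008,0.5,0,0,0,0,0,0.008,0.05,0,0,0,0,0,0.008,0.05,0,0,0,0,0,0.008,0.05,0,0,0,0,0,0.008,0.05,0,0,0,0,0,0.008,0.05,0,0,0,0,0,0.008,0.05],
)

```text
clock: 23.35
position: [0.6744, -0.001, 0.0178]
ee_rot: [0.745, 0.667, 0.0, 0.0]
ft_force: [-0.6, -0.0, 5.8]
grip_width: 0.173
grasp_force: 40.1
```

```bash
python3 go.py .4265 -.0865 .15 -94.5 1
```

```text
row [0.0, -0.0, 88.2] [-0.1122, -0.2369, -0.1324] n 8.2 yaw -94.5 t 23.35 q7 0.11 g 0.173 tip 0.014
```

Request:
play_rows(
  plan=[0,0,0,0,0,-0.05,0.05,0,0,0,0,0,-0.1,0.05,0,0,10,-0.012,-0.025,-0.13,0.05,0,0,20,-0.025,-0.05,-0.132,0.05,0,0,30,-0.037,-0.08,-0.132,0.05,0,0,40,-0.05,-0.11,-0.132,0.05,0,0,50,-0.062,-0.135,-0.132,0.05,0,0,60,-0.075,-0.16,-0.132,0.05,0,0,70,-0.09,-0.19,-0.132,0.05,0,0,80,-0.1,-0.215,-0.132,0.05,0,0,88,-0.112,-0.237,-0.12,0.05,0,0,88,-0.112,-0.237,-0.1,0.05,0,0,88,-0.112,-0.237,-0.07,0.05,0,0,88,-0.112,-0.237,-0.05,0.05,0,0,88,-0.112,-0.237,-0.05,0.05,0,0,88,-0.112,-0.237,-0.05,0.05],
)

```text
clock: 25.35
position: [0.4264, -0.0865, 0.0679]
ee_rot: [0.999, -0.038, 0.0, 0.0]
ft_force: [-0.4, 0.4, -1.0]
grip_width: 0.174
grasp_force: 39.5
```

```bash
python3 go.py .4265 -.0865 .031 -94.5 1
```

```text
row [0.0, -0.0, 0.2] [0.0001, 0.0, 0.0369] n 0.6 yaw -94.5 t 25.35 q7 -1.34 g 0.174 tip 0.014
```

Request:
play_rows(
  plan=[0,0,0,0,0,0.02,0.05,0,0,0,0,0,0.03,0.05,0,0,0,0,0,0.036,0.05,0,0,0,0,0,0.037,0.05,0,0,0,0,0,0.037,0.05,0,0,0,0,0,0.037,0.35,0,0,0,0,0,0.037,0.35,0,0,0,0,0,0.037,0.35,0,0,0,0,0,0.01,0.35,0,0,0,0,0,-0.04,0.35,0,0,0,0,0,-0.09,0.5,0,0,0,0,0,-0.12,1,0,0,0,0,0,-0.12,1],
)

```text
clock: 26.98
position: [0.4278, -0.086, 0.1895]
ee_rot: [0.999, -0.037, 0.002, -0.002]
ft_force: [0.5, 0.2, -0.9]
grip_width: 0.9
grasp_force: 0.0
```

```bash
python3 go.py .539 -.42 .18 -157 1
```

```text
row [-0.4, -0.1, 62.7] [0.1358, 0.3248, 0.0089] n 5.9 yaw -157.0 t 26.98 q7 -1.74 g 0.9 tip 0.014
```

Request:
play_rows(
  plan=[0,0,7,0.015,0.036,0,1,0,0,14,0.03,0.072,0,1,0,0,21,0.045,0.11,0,1,0,0,28,0.06,0.145,0,1,0,0,35,0.075,0.18,0,1,0,0,42,0.09,0.215,0,1,0,0,49,0.105,0.25,0,1,0,0,56,0.12,0.29,0,1,0,0,62,0.136,0.325,0,1,0,0,62,0.136,0.325,0,1,0,0,62,0.136,0.325,0,1,0,0,62,0.136,0.325,0,1],
)

```text
clock: 28.48
position: [0.5377, -0.4195, 0.187]
ee_rot: [0.838, -0.546, -0.0, -0.0]
ft_force: [-0.7, -0.6, 0.4]
grip_width: 1.002
grasp_force: 0.0
```

```bash
python3 snap.py w6; python3 go.py .539 -.42 .03 -157 1
```

```text
row [-0.0, 0.0, 0.8] [0.0011, -0.0008, 0.1572] n 2.5 yaw -157.0 t 28.52 q7 -1.69 g 1.0 tip 0.014
```

View pics/w6.png

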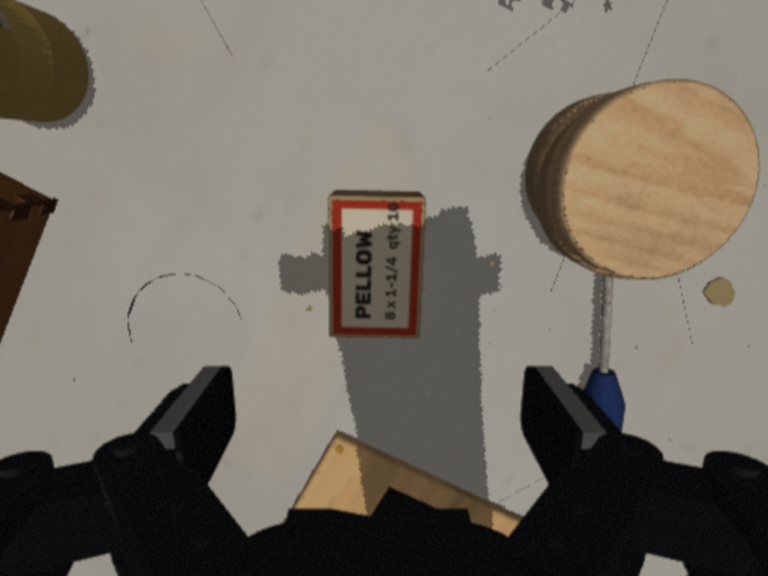

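```bash
python3 - <<'E'
import json
from h import *
m=json.load(open("w6.json"));s=1.5
c,a,b=quad(unproj(m,(np.array([(329,196),(424,196),(420,337),(331,337)])+.5)/s-.5,.042))
print(c,np.linalg.norm(a),np.linalg.norm(b),np.degrees(np.arctan2(a[1],a[0])),np.degrees(np.arctan2(b[1],b[0])))
E
```

```text
[ 0.53981137 -0.42157481] 0.05344114610860217 0.08422506454930391 -156.30030998715557 -66.75591088272661
```

```bash
python3 go.py .5398 -.4213 .027 -156.5 1
```

```text
row [-0.0, 0.0, 0.3] [0.0026, -0.001, 0.1602] n 2.6 yaw -156.5 t 28.52 q7 -1.69 g 1.0 tip 0.014
```

Request:
play_rows(
  plan=[0,0,0,0.0025,-0.001,0.05,1,0,0,0,0.0025,-0.001,0.1,1,0,0,0,0.0025,-0.001,0.13,1,0,0,0,0.0025,-0.001,0.15,1,0,0,0,0.0025,-0.001,0.16,1,0,0,0,0.0025,-0.001,0.16,1,0,0,0,0.0025,-0.001,0.16,0.4,0,0,0,0.0025,-0.001,0.16,0.4,0,0,0,0.0025,-0.001,0.16,0.4,0,0,0,0.0025,-0.001,0.16,0.4,0,0,0,0.0025,-0.001,0.16,0.4],
)

```text
clock: 29.9
position: [0.5399, -0.4229, 0.0286]
ee_rot: [0.837, -0.547, 0.001, -0.0]
ft_force: [-0.8, 0.3, 6.4]
grip_width: 0.634
grasp_force: 43.7
```

```bash
python3 go.py .4148 -.2300 .18 -94.5 1
```

```text
row [-0.0, -0.1, -61.8] [-0.2267, 0.0368, -0.1517] n 5.8 yaw -94.5 t 29.9 q7 -1.62 g 0.634 tip 0.014
```

Request:
play_rows(
  plan=[0,0,0,0,0,-0.05,0.4,0,0,0,0,0,-0.1,0.4,0,0,-8,-0.03,0.005,-0.14,0.4,0,0,-16,-0.06,0.01,-0.14,0.4,0,0,-24,-0.09,0.015,-0.14,0.4,0,0,-32,-0.12,0.02,-0.14,0.4,0,0,-40,-0.15,0.025,-0.14,0.4,0,0,-48,-0.18,0.03,-0.14,0.4,0,0,-56,-0.21,0.034,-0.14,0.4,0,0,-62,-0.227,0.037,-0.12,0.4,0,0,-62,-0.227,0.037,-0.1,0.4,0,0,-62,-0.227,0.037,-0.07,0.4,0,0,-62,-0.227,0.037,-0.05,0.4,0,0,-62,-0.227,0.037,-0.05,0.4,0,0,-62,-0.227,0.037,-0.05,0.4],
)

```text
clock: 31.78
position: [0.4144, -0.2298, 0.078]
ee_rot: [0.999, -0.038, 0.0, 0.0]
ft_force: [0.6, 0.1, -4.2]
grip_width: 0.637
grasp_force: 45.0
```

```bash
python3 go.py .4150 -.2300 .0415 -94.5 1
```

```text
row [0.0, -0.0, 0.2] [0.0006, 0.0001, 0.0365] n 0.6 yaw -94.5 t 31.77 q7 -0.92 g 0.637 tip 0.014
```

Lower and release the carton, then back off up and away to the right rear, clear of the top view.

Request:
play_rows(
  plan=[0,0,0,0.001,0,0.02,0.4,0,0,0,0.001,0,0.03,0.4,0,0,0,0.001,0,0.036,0.4,0,0,0,0.001,0,0.037,0.4,0,0,0,0.001,0,0.037,0.4,0,0,0,0.001,0,0.037,0.8,0,0,0,0.001,0,0.037,0.8,0,0,0,0.001,0,0.037,0.8,0,0,0,0.001,0,0.01,0.8,0,0,0,0.001,0,-0.04,0.8,0,0,0,0.001,0,-0.09,0.8,0,0,0,0.001,0,-0.15,0.8,0,0,0,0.02,0.05,-0.17,0.8,0,0,0,0.02,0.11,-0.17,0.8,0,0,0,0.02,0.17,-0.17,0.8,0,0,0,0.02,0.22,-0.17,0.8,0,0,0,0.02,0.25,-0.17,0.8,0,0,0,0.02,0.25,-0.17,0.8],
)

```text
clock: 34.02
position: [0.4101, -0.4861, 0.2465]
ee_rot: [0.999, -0.043, -0.002, 0.001]
ft_force: [-0.1, 0.0, -0.0]
grip_width: 0.8
grasp_force: 0.0
```

```bash
python3 - <<'E'
from workcell import viewer,status
import cv2
im=viewer.camera("top")[:,:,::-1];print(status.get_obs()['position'])
cv2.imwrite("pics/top1.png",im)
cv2.imwrite("pics/top1c.png",cv2.resize(im[200:290,175:360],(740,360),interpolation=cv2.INTER_CUBIC))
E
```

```text
[ 0.41223574 -0.48368272  0.24667334]
```

View pics/top1c.png

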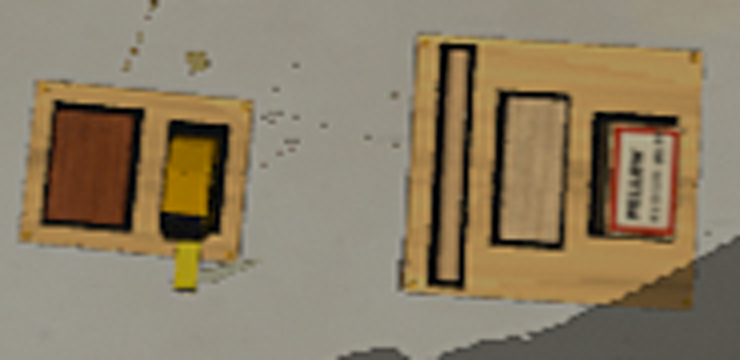

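The crop shows dowel, pine and dark block with even black margins. I check the tall ones, carton (corners near (613,128), (678,131), (671,236), (606,233)) and tape (rows 137–238, cols 165–220), for parallax.

```bash
python3 - <<'E'
from workcell import viewer
from h import *
m=viewer.camera_model("top")
def loc(p,z,c0,yaw):
    P=unproj(m,(np.array(p)+.5)/4-.5+np.array([175,200]),z)
    a=np.radians(yaw);R=np.array([[np.cos(a),np.sin(a)],[-np.sin(a),np.cos(a)]])
    return ((P-c0)@R.T*1000).round(1)
print("carton",loc([(613,127),(679,130),(672,236),(606,233)],.054,[.4148,-.2298],-4.5),loc([(613,127),(679,130),(672,236),(606,233)],.054,[.4148,-.2298],-4.5).mean(0))
print("dowel",loc([(455,52),(447,285)],.024,[.4265,-.0865],-4.5))
print("pine",loc([(506,97),(566,99),(558,244),(497,240)],.036,[.4212,-.1485],-4.5).mean(0))
print("dark",loc([(55,108),(136,114),(124,228),(44,222)],.031,[.4288,.2],-6.3).mean(0))
print("tape top",loc([(170,137),(218,141),(207,217),(163,212),(187,240)],.078,[.419,.1188],-6.3))
print("blade tip",loc([(185,291)],.02,[.419,.1188],-6.3), loc([(190,137),(187,240)],.045,[.419,.1188],-6.3))
E
```

```text
carton [[ 38.2  25.5]
 [ 39.1 -25.1]
 [-41.6 -23.2]
 [-42.5  27.1]] [-1.7    1.075]
dowel [[ 88.6   3.5]
 [-93.7  -0.4]]
pine [0.925 1.95 ]
dark [ 0.05 -0.95]
tape top [[ 32.8  15. ]
 [ 33.2 -21.3]
 [-23.8 -18.8]
 [-23.3  14.4]
 [-42.2  -5.6]]
blade tip [[-88.4  -2.3]] [[ 32.8   3.4]
 [-46.   -2.3]]
```

All five are within about 4 mm of their inlay centres, against a tolerance of 12 mm.

```bash
python3 -c "
from workcell import manip
print(manip.hand_in())"
```

```text
the job is handed in; nothing more can be done
None
```

I placed and released all five things in their inlays and handed the job in at about 34 s of 139 s; the last top-camera check put each within about 5 mm of its inlay centre (limit 12 mm), and the hand-in returned no verdict.

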